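# Tap the wedge home in the wedge vice

## Robot

A 6-joint arm with a two-finger parallel gripper is mounted at the origin on the work surface; the furniture and walls round the work are solid. World frame = base frame: x ahead of the robot, y to its left, z up, the work surface at z = 0. Lengths are in m, angles in rad, forces in N, time in s.
With the tool pointing down it reaches from about 0.35 to 0.975 m from the base axis. Payload 4.9 kg.
Tool frame: the origin (TCP) lies midway between the tips of the shut fingers; the grasp point (between the pads) lies 19 mm behind it; z points along the fingers, y is the line along which they close (so a half turn about z gives the same grasp; the last joint's range is limited). The gripper opens to 85 mm and grips with 20 to 120 N. Pads are 22 mm wide; open, the fingers measure 114 mm over their backs; the gripper's body (76 mm by 85 mm) begins 54 mm behind the grasp point. The pads swing forward as they close: fully open they stand 13 mm farther back than shut.
Start: joints at [-1.286, 0.053, 1.613, -0, 1.476, -0.119], TCP at [0.246, -0.575, 0.231] pointing down, gripper open.
Joint ranges: [-3.01, 3.01], [-1.01, 2.22], [0.06, 2.58], [-1.02, 4.17], [0.09, 2.62], [-3.14, 3.14]. Speed limits (rad/s): [2.57, 2.57, 3.14, 3.14, 3.14, 3.14].

## Interface

Orientations are given as a unit quaternion [w, x, y, z].
In Python, from plant import manip gives the robot as it stands.
- The arm moves only by the tool move_arm, never from a script. Its argument "increments" is one flat list of numbers, 5 for each row, row after row: the shift along the tool's x, y, z in mm, then the turn about the tool's z in rad, then the opening, from 0 (shut) to 1 (fully open). In form: [tx, ty, tz, spin, jaw, tx, ty, tz, spin, jaw, ...]. A call has 1 to 8 rows; each row shifts and turns the commanded pose from where the row before left it, along the tool's axes as they then stand; what a row does not reach is not made up. A row lasts 1/12 s, in which the tool goes at most 41.7 mm and 7.16 degrees, less where a joint would pass 70% of its speed; a pose out of reach is approached as far as the arm can. A call with a gripper value outside its range is refused whole. The fingers move at their own pace and stop on an object; the grip force is fixed at half the most. Time passes only in rows, so rows that do not move let the fingers close. It gives the time, the measured TCP pose, the force, the opening and the grip force at its end, in the units of the state.
- manip.state(): the state, without advancing time (a new reading comes with each control period).
- manip.grab_frame(name): name is "scene" or "top"; returns a dict with "image" (400x640x3 uint8, blue, green, red), "fov_y" (degrees; the focal length in pixels is half the picture's height over the tangent of half this angle, whatever the lens; pixels are square), "cx", "cy" (the principal point, pixels), "eye" and "rotation" of the camera in the world. Camera axes: x right, y down, z forward; pixel columns grow to the right and rows downward; lengths in m; the calibration is good to about 2 mm. A picture is of the moment at which its call begins. There is no depth.
- manip.job_done(): hands the job in; it is judged then, once.
The state is a dict: "time": time; "joint_pos": joint angles; "joint_vel": joint speeds; "joint_efforts": joint torques, N m; "tool_pos": TCP position; "tool_rot": TCP orientation; "contact_force": force on the tool from outside, world axes, zero at the start; "ft_torque": the same for the moment, N m; "gripper_width": opening from 0.0 (shut) to 1.0 (fully open); "grasp_force": force on a finger pad.
Only numpy, scipy, OpenCV 4.12 (cv2) and the standard library are available. Lean on these libraries where they do the work, as an engineer would, in place of code of your own. Each camera call takes 0.05 s, during which the arm holds its last target. There are 200 camera calls.

## Task

The limewood block stands loose in the wooden wedge vice. Take the tapered wedge (the taller of the two pieces standing in the holder at its side), stand it thin end down in the gap between the end of the block and the sloping cheek, slope to slope, and let go of it there. Then tap or press it down on its head until it has driven the block against the end stop and is locked tight, and leave it standing upright in the middle of the gap. Keep the arm's shoulder off the panel stand beside the robot.

Things in the scene. Friction and masses are not known exactly. Their poses are not given: they have to be found in the camera images.
- wedge: Wedge, mm: 120 high, 26 wide (x), 60 g. Stands thin end down in one of two pockets (rims z=56, 55 apart) of the vice's side holder, turned as the gap needs; may lean 5 deg. Beside it: a straight packer 17x100 high, not wanted. Origin: centre of thin end; z up. -y face upright (y=-4), +y face slopes 1 in 5: 8 thick at the thin end, 32 at the head (y=-4 to 28). Grip its x faces near the head.
- block: Limewood block, 28 (x) x 150 (y) x 84 (z) mm, 0.2 kg, loose between the vice's rails (tops z=38). Origin: centre of underside. Starts 2.5 to 4 mm short of the end stop; at the stop its origin is at y=-30 mm of the vice. The wedge bears on its +y end. NOTE: a fixed panel stand at the robot's left (x=70, y=160, 200 to 300 up) can stop a shoulder turning left; lean the tool up to 40 deg if so.
- jig: Wooden wedge vice, fixed, 74x262 mm, holder at its -x side. Origin: underside, mid-length; y runs along the block to the gap. Base top z=12, end stop's inner face y=-105, block's top z=96. Cheek beyond the gap, 50 wide, top z=92: face leans back 1 in 5 like the wedge's, y=53 at z=24, y=65 at z=84. Gap open at both sides. About 15 N down on the head drives the wedge; friction then holds it.
- gap (a point): Point in the gap of the vice (x=0, y=49, z=24 mm in the vice's frame, same axes) where the wedge's origin comes when driven home: its head is then 144 mm above the bench and a further push hardly moves it. With the block still d mm short of the stop, the wedge, let go, rests with its origin about d towards +y and 5 d higher (12 to 20 mm higher).
Not all that is in view belongs to the job. Leave any turquoise look-alike of the wedge alone.

How it is judged:
By the outcome, as a careful person would: the job done as asked, in the order asked, and still so for the second after the job is handed in, with the robot touching nothing.
It also fails if it takes over 42 s, if anything falls off the work surface, if the arm or the gripper's body presses on something with over 40 N, if the wrist force passes 120 N, or if a joint passes its speed limit or range.

## Working session

There is one attempt and no reset: what is moved stays moved. The work goes in short steps, Python scripts to look and compute and a tool call to move; the robot and the scene stay as the last step left them, time stands still between calls to the robot, and variables do not carry over. Pictures are saved under pics/ and viewed, at most 10 in all, crops included, and the job is handed in when it is done.

Besides the shell and the picture viewer there is one more tool, called after ">>>" as a command line: name --argument value ..., lists and objects as JSON in quotes. move_arm: Moves the arm, as the interface text tells. Its arguments: {"type":"object","properties":{"increments":{"type":"array"}},"required":["increments"]}

```bash
mkdir -p pics; cat > h.py <<'E'
import numpy as np,cv2,json
from plant import manip
def grab(name,fn):
    f=manip.grab_frame(name); cv2.imwrite('pics/'+fn+'.png',f['image'])
    json.dump({k:(np.asarray(f[k]).tolist()) for k in('fov_y','cx','cy','eye','rotation')},open('pics/'+fn+'.json','w'))
    return f
def cam(fn):
    c=json.load(open('pics/'+fn+'.json'));return 200/np.tan(np.radians(c['fov_y'])/2),c['cx'],c['cy'],np.array(c['eye']),np.array(c['rotation'])
def ray(fn,u,v):
    f,cx,cy,e,R=cam(fn);d=R@np.array([(u-cx)/f,(v-cy)/f,1]);return e,d/np.linalg.norm(d)
def atz(fn,u,v,z):
    e,d=ray(fn,u,v);return e+d*(z-e[2])/d[2]
def tri(*obs):
    A=np.zeros((3,3));b=np.zeros(3)
    for o in obs:
        e,d=ray(*o);P=np.eye(3)-np.outer(d,d);A+=P;b+=P@e
    p=np.linalg.solve(A,b);return p,[np.linalg.norm(np.cross(ray(*o)[1],p-ray(*o)[0])) for o in obs]
def proj(fn,p):
    f,cx,cy,e,R=cam(fn);q=R.T@(np.asarray(p)-e);return np.array([f*q[0]/q[2]+cx,f*q[1]/q[2]+cy])
E
python3 - <<'E'
from h import *
np.set_printoptions(precision=4,suppress=True)
for n in('scene','top'):
    f=grab(n,n+'0');print(n,f['fov_y'],f['cx'],f['cy'],f['eye'],f['rotation'],f['image'].shape)
print(manip.state())
E
```

```text
scene 44.772407386662806 318.40226311866047 206.03857857156686 [-0.4647 -0.6333  0.584 ] [-0.4433  0.7408 -0.4343  0.2569] (400, 640, 3)
top 55.84661974504859 318.8553263354056 196.9623330110635 [ 0.268  -0.1591  0.9059] [ 0.0502 -0.695   0.7155 -0.0507] (400, 640, 3)
{'time': 0.1, 'joint_pos': array([-1.286 ,  0.0533,  1.6142, -0.    ,  1.476 , -0.119 ]), 'joint_vel': array([-0.0002, -0.0023, -0.0025,  0.0002, -0.0002,  0.0013]), 'joint_efforts': array([ -0.0002, -39.4906, -37.1363,  -0.0001,   0.0039,  -0.    ]), 'tool_pos': array([ 0.2454, -0.5742,  0.2302]), 'tool_rot': array([-0.001 ,  0.9797,  0.2005, -0.0001]), 'contact_force': array([ 0.4689,  0.1426, -0.9239]), 'ft_torque': array([-0.0172,  0.0281, -0.0171]), 'grasp_force': 0.0, 'gripper_width': 0.9975087746684}
```

View pics/scene0.png

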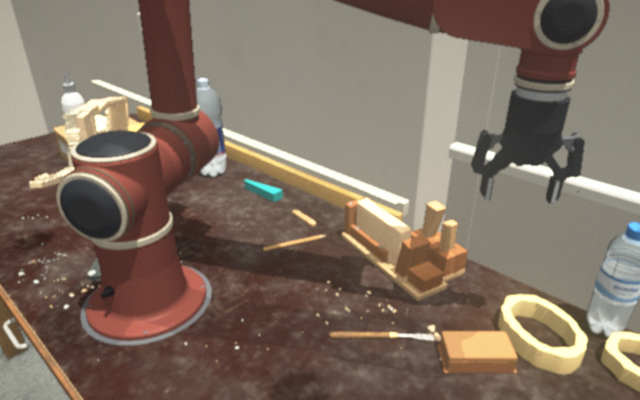

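View pics/top0.png

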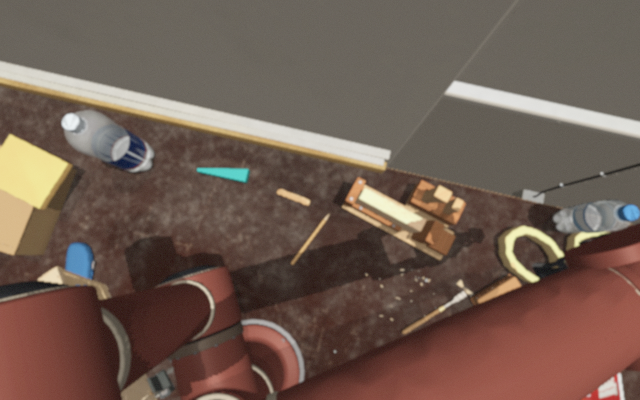

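```bash
sed -i "s/np.array(c\['rotation'\])/Rotation.from_quat(np.array(c['rotation'])[[1,2,3,0]]).as_matrix()/; 1a from scipy.spatial.transform import Rotation" h.py
python3 - <<'E'
from h import *
np.set_printoptions(precision=4,suppress=True)
a=cv2.imread('pics/scene0.png')[190:310,330:480];b=cv2.imread('pics/top0.png')[165:265,330:480]
a=cv2.resize(a,None,fx=5,fy=5,interpolation=cv2.INTER_CUBIC);b=cv2.resize(b,None,fx=5,fy=5,interpolation=cv2.INTER_CUBIC)
cv2.imwrite('pics/c1.png',a);cv2.imwrite('pics/c2.png',b)
for p in [(318,197),(400,210),(200,170),(388,160)]:print(p,atz('top0',*p,0.09),atz('top0',*p,0.0))
print(proj('scene0',[0.2454,-.5742,.2302]))
E
```

```text
(318, 197) [ 0.3852 -0.1595  0.09  ] [ 0.3982 -0.1596  0.    ]
(400, 210) [ 0.3515 -0.3368  0.09  ] [ 0.3607 -0.3564  0.    ]
(200, 170) [0.4531 0.0992 0.09  ] [0.4735 0.1277 0.    ]
(388, 160) [ 0.4635 -0.3169  0.09  ] [ 0.485  -0.3343  0.    ]
[514.9461 207.7351]
```

View pics/c1.png

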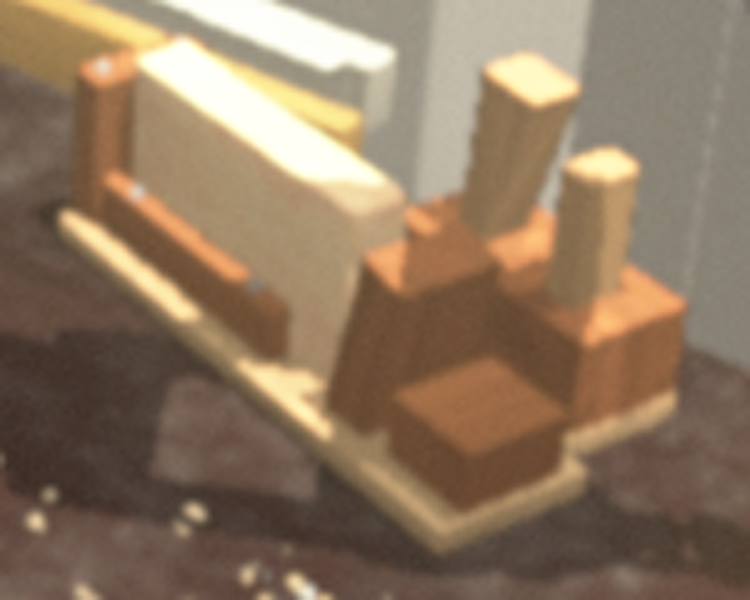

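View pics/c2.png

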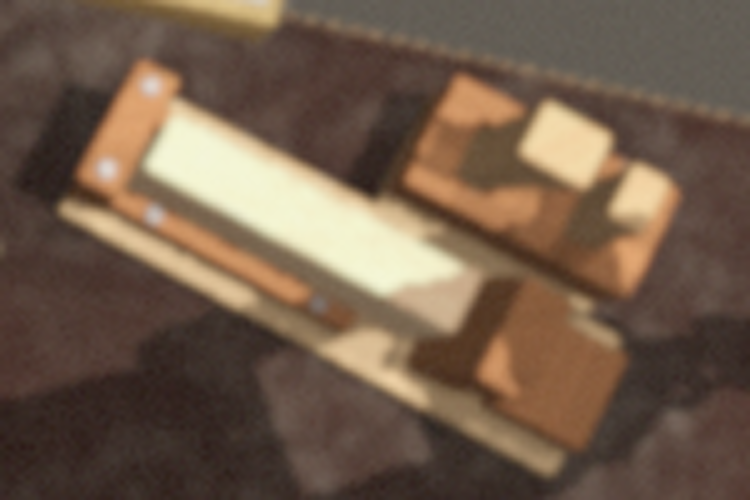

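```bash
cat > fit.py <<'E'
from h import *
from scipy.optimize import least_squares
np.set_printoptions(precision=4,suppress=True)
S=lambda x,y:('scene0',330+(x+.5)/5-.5,190+(y+.5)/5-.5)
T=lambda x,y:('top0',330+(x+.5)/5-.5,165+(y+.5)/5-.5)
obs=[(S(60,212),(37,-131,12)),(S(440,532),(37,131,12)),(S(440,553),(37,131,0)),(S(583,462),(-37,131,12)),
(T(60,204),(37,-131,12)),(T(562,460),(37,131,12)),(T(555,478),(37,131,0)),
(S(135,65),(14,-105,96)),(S(180,40),(-14,-105,96)),(S(405,190),(-14,45,96)),(S(348,215),(14,45,96)),
(T(145,168),(14,-105,96)),(T(182,110),(-14,-105,96)),(T(488,275),(-14,45,96)),(T(445,332),(14,45,96)),
(S(365,255),(25,66.6,92)),(T(522,278),(-25,66.6,92))]
V=lambda p,q:np.array([p[0]+np.cos(p[2])*q[0]-np.sin(p[2])*q[1],p[1]+np.sin(p[2])*q[0]+np.cos(p[2])*q[1],q[2]+p[4]])
def res(p):
    r=[]
    for o,m in obs:
        m=np.array(m)/1e3
        if abs(m[0])==.014:m[1]+=p[3]
        r.append(proj(o[0],V(p,m))-o[1:])
    return np.ravel(r)
s=least_squares(res,[.38,-.37,-2.6,.003,0],x_scale=.01,loss='soft_l1')
p=s.x;print('pose x y yaw d z',p,np.degrees(p[2]));print(res(p).reshape(-1,2).round(1).tolist())
np.save('pose.npy',p)
h=tri(S(531,80),T(566,144));print('wedge head',h)
for a,b in [((487,68),(520,147)),((530,53),(545,97)),((578,90),(613,135)),((540,107),(588,190))]:print(tri(S(*a),T(*b)))
k=tri(S(602,166),T(646,193));print('packer',k)
inv=lambda w:np.r_[np.array([[np.cos(p[2]),np.sin(p[2])],[-np.sin(p[2]),np.cos(p[2])]])@(w[:2]-p[:2]),w[2]-p[4]]
print('vice frame: head',inv(h[0]),'packer',inv(k[0]))
# holder rim z=56 corners from top
for q in [(460,72),(400,185),(620,290),(682,190)]:print('rim',inv(atz(*T(*q),.056)))
print('wedge at rim', [inv(atz(*S(*q),.056)) for q in [(467,218),(510,240)]])
print('wall foot',[inv(atz(*T(*q),0)) for q in [(290,20),(750,120)]],[atz(*T(*q),0) for q in [(290,20),(750,120)]])
print('gap world',V(p,[0,.049,.024]))
E
python3 fit.py
```

```text
pose x y yaw d z [ 0.3386 -0.3468 -3.6644 -0.0016  0.0012] -209.9536005396881
[[-1.7, -0.0], [-0.4, -0.5], [-1.0, 0.5], [0.8, 0.8], [-0.1, 1.0], [-1.2, 2.7], [-1.4, -1.0], [-0.9, -1.8], [0.7, 0.1], [0.8, 0.5], [0.9, -0.7], [0.1, -0.3], [-1.4, 0.0], [-0.5, -0.3], [2.4, -0.2], [0.7, 0.3], [4.2, -0.1]]
wedge head (array([ 0.3798, -0.4197,  0.1301]), [np.float64(0.0006528369475904816), np.float64(0.0006528369475903897)])
(array([ 0.3793, -0.4011,  0.1306]), [np.float64(0.0014513199739118903), np.float64(0.0014513199739118205)])
(array([ 0.3998, -0.4125,  0.1309]), [np.float64(0.001023286869364199), np.float64(0.0010232868693642446)])
(array([ 0.3826, -0.4387,  0.1296]), [np.float64(0.00036179592294495076), np.float64(0.00036179592294498334)])
(array([ 0.3607, -0.4284,  0.1293]), [np.float64(0.001498030964575407), np.float64(0.0014980309645753961)])
packer (array([ 0.3599, -0.457 ,  0.112 ]), [np.float64(0.00043751971089055604), np.float64(0.00043751971089054184)])
vice frame: head [-0.072   0.0426  0.1289] packer [-0.0735  0.0848  0.1108]
rim [-0.1002  0.0012  0.0548]
rim [-0.0404  0.0002  0.0548]
rim [-0.0445  0.1086  0.0548]
rim [-0.0989  0.1138  0.0548]
wedge at rim [array([-0.069 ,  0.0204,  0.0548]), array([-0.0725,  0.0425,  0.0548])]
wall foot [array([-0.1009, -0.0751, -0.0012]), array([-0.1624,  0.1443, -0.0012])] [array([ 0.4635, -0.3321,  0.    ]), array([ 0.4073, -0.5529,  0.    ])]
gap world [ 0.3141 -0.3893  0.0252]
```

```bash
python3 - <<'E'
from h import *
np.set_printoptions(precision=4,suppress=True)
print('nadir',proj('top0',[.268,-.159,0.0]))
print('rail start',tri(('scene0',452,150),('top0',450,88)))
print('skirt end',tri(('scene0',405,203),('top0',389,160)))
e,d=ray('top0',450,88);
for z in(.2,.3,.4,.5):print(z,atz('top0',450,88,z),atz('top0',515,0,z),proj('scene0',atz('top0',450,88,z)))
for z in(.0,.2,.3):print('panel?',proj('top0',[.07,.16,z]),proj('scene0',[.07,.16,z]))
f=cv2.imread('pics/scene0.png')[0:300,380:640];g=cv2.imread('pics/top0.png')[40:260,330:640]
f=cv2.resize(f,(520,600));cv2.imwrite('pics/c3.png',np.hstack([f,np.zeros((600,10,3),np.uint8),cv2.resize(g,(270,600))])[:, :800])
E
```

```text
nadir [319.3305 251.2095]
rail start (array([ 0.5727, -0.4105,  0.187 ]), [np.float64(0.020500919720468098), np.float64(0.020500919720467962)])
skirt end (array([ 0.4696, -0.3255,  0.0694]), [np.float64(0.002547483905078672), np.float64(0.002547483905078568)])
0.2 [ 0.5788 -0.4257  0.2   ] [ 0.7638 -0.5731  0.2   ] [469.2301 140.9876]
0.3 [ 0.5347 -0.3879  0.3   ] [ 0.6936 -0.5145  0.3   ] [452.4397  98.9903]
0.4 [ 0.4907 -0.3502  0.4   ] [ 0.6233 -0.4558  0.4   ] [433.3378  51.2114]
0.5 [ 0.4467 -0.3124  0.5   ] [ 0.5531 -0.3972  0.5   ] [411.412   -3.6311]
panel? [183.1587 342.2404] [117.5884 257.5892]
panel? [142.8873 369.1569] [ 96.7504 171.4987]
panel? [112.2741 389.6181] [ 84.6603 121.5493]
```

View pics/c3.png

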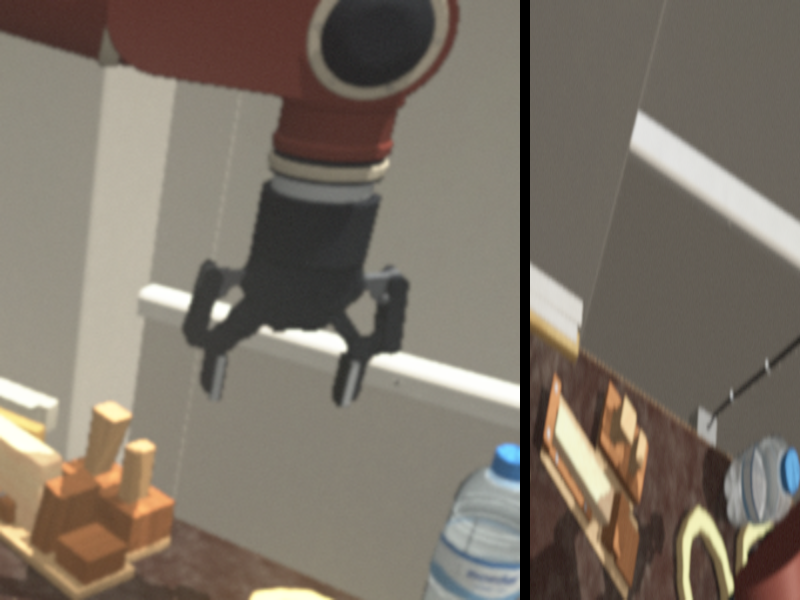

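The wedge is the taller piece: scene (436,206), top (443,194). The packer is the shorter one at scene (450,223), top (459,203). The turquoise wedge at scene (263,189) is the look-alike, and I'll leave it alone. The crops confirm the tall piece tapers and sits nearer the block. I'll turn the tool first.

>>> move_arm --increments '[0, 0, 0, -0.12, 1, 0, 0, 0, -0.12, 1, 0, 0, 0, -0.12, 1, 0, 0, 0, -0.12, 1, 0, 0, 0, -0.12, 1, 0, 0, 0, -0.044, 1, 0, 0, 0, 0, 1]'

```text
time: 0.68
tool_pos: [0.2455, -0.5744, 0.2306]
tool_rot: [-0.001, 0.866, 0.501, 0.0]
contact_force: [-0.2, -0.5, 0.2]
gripper_width: 1.0
grasp_force: 0.0
```

```bash
cat > to.py <<'E'
# usage: to.py x y z -> needed shift in tool axes (mm) and spin to make tool y along world angle -30deg
import sys
from h import *
np.set_printoptions(precision=2,suppress=True)
def go(t):
    s=manip.state();R=Rotation.from_quat(s['tool_rot'][[1,2,3,0]]).as_matrix()
    a=np.degrees(np.arctan2(R[1,1],R[0,1]));y=np.degrees(np.load('pose.npy')[2])-180
    e=(a-y+90)%180-90
    print('t',s['time'],'pos',s['tool_pos']*1e3,'shift mm',R.T@(np.array(t)-s['tool_pos'])*1e3,'spin rad %.3f'%np.radians(e),'zaxis',R[:,2],'q',s['joint_pos'],'F',s['contact_force'],'w',s['gripper_width'],'eff1',s['joint_efforts'][0])
if __name__=='__main__':go([float(v) for v in sys.argv[1:4]])
E
python3 to.py .3798 -.4197 .230
```

```text
t 0.6833 pos [ 245.48 -574.38  230.57] shift mm [201.07  39.23   0.71] spin rad 0.000 zaxis [-0.  0. -1.] q [-1.29  0.05  1.61  0.    1.48 -0.76] F [-0.15 -0.51  0.17] w 1.000340525231383 eff1 0.00323572130582761
```

>>> move_arm --increments '[20, 4, 0, 0, 1, 25, 5, 0, 0, 1, 25, 5, 0, 0, 1, 25, 5, 0, 0, 1, 25, 5, 0, 0, 1, 0, 0, 0, 0, 1, 0, 0, 0, 0, 1]'

```text
time: 1.27
tool_pos: [0.3269, -0.4819, 0.231]
tool_rot: [-0.0, 0.866, 0.501, -0.0]
contact_force: [-0.6, 0.3, -0.3]
gripper_width: 1.002
grasp_force: 0.0
```

```bash
python3 to.py .3798 -.4197 .230
```

```text
t 1.2667 pos [ 326.86 -481.92  231.05] shift mm [80.33 14.87  1.03] spin rad 0.001 zaxis [-0.  0. -1.] q [-1.1  -0.05  1.71 -0.    1.48 -0.58] F [-0.6   0.32 -0.3 ] w 1.0015597061403287 eff1 1.035722829401493
```

>>> move_arm --increments '[20, 4, 0, 0, 1, 20, 4, 0, 0, 1, 20, 4, 0, 0, 1, 20, 3, 0, 0, 1, 0, 0, 0, 0, 1, 0, 0, 0, 0, 1]'

```text
time: 1.77
tool_pos: [0.379, -0.4213, 0.2311]
tool_rot: [0.0, 0.866, 0.5, -0.0]
contact_force: [-0.2, -0.4, -0.0]
gripper_width: 0.999
grasp_force: 0.0
```

```bash
python3 to.py .3798 -.4197 .1; python3 - <<'E'
from h import *
a=grab('scene','scene1')['image'];b=grab('top','top1')['image']
o=np.hstack([cv2.resize(a[100:290,350:520],None,fx=2.35,fy=2.35,interpolation=cv2.INTER_CUBIC),cv2.resize(b[100:290,330:500],None,fx=2.35,fy=2.35,interpolation=cv2.INTER_CUBIC)])
cv2.imwrite('pics/c4.png',o);print(o.shape)
E
```

```text
t 1.7667 pos [ 378.98 -421.3   231.15] shift mm [  1.89  -0.04 131.15] spin rad -0.000 zaxis [-0. -0. -1.] q [-0.97 -0.09  1.75 -0.    1.48 -0.45] F [-0.25 -0.4  -0.03] w 0.9989724403674326 eff1 0.9355747327208519
(446, 800, 3)
```

View pics/c4.png

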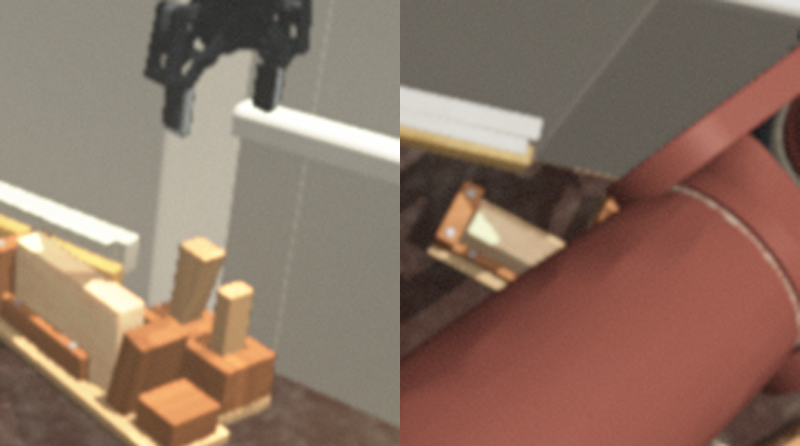

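```bash
python3 - <<'E'
from h import *
c=np.array([.379,-.4213,.244]);d=np.array([.866,-.5,0])
for k in(-.05,0,.05):
  q=proj('scene1',c+k*d);print(q,(q-[350,100])*2.35)
q=proj('scene1',[.3798,-.4197,.1301]);print((q-[350,100])*2.35)
E
```

```text
[422.32077399 157.34102275] [169.95381887 134.75140347]
[442.97193551 151.93162326] [218.48404844 122.03931465]
[462.62314984 146.78415158] [264.66440211 109.94275622]
[200.89935186 248.36144018]
```

>>> move_arm --increments '[2, 0, 20, 0, 1, 0, 0, 25, 0, 1, 0, 0, 25, 0, 1, 0, 0, 20, 0, 1, 0, 0, 20, 0, 1, 0, 0, 15, 0, 1, 0, 0, 6, 0, 1, 0, 0, 0, 0, 1]'

```text
time: 2.53
tool_pos: [0.3788, -0.4189, 0.0982]
tool_rot: [-0.002, 0.866, 0.5, -0.0]
contact_force: [-0.4, 0.1, 0.0]
gripper_width: 0.997
grasp_force: 0.0
```

```bash
python3 to.py .3798 -.4197 .1; python3 - <<'E'
from h import *
a=grab('scene','scene2')['image']
cv2.imwrite('pics/c5.png',cv2.resize(a[150:300,390:540],None,fx=4,fy=4,interpolation=cv2.INTER_CUBIC))
E
```

```text
t 2.5333 pos [ 378.77 -418.94   98.24] shift mm [-0.14  1.27 -1.76] spin rad -0.002 zaxis [-0.  0. -1.] q [-0.97  0.03  1.86 -0.    1.25 -0.44] F [-0.42  0.13  0.03] w 0.9967543144408652 eff1 -0.04072230658493936
```

View pics/c5.png

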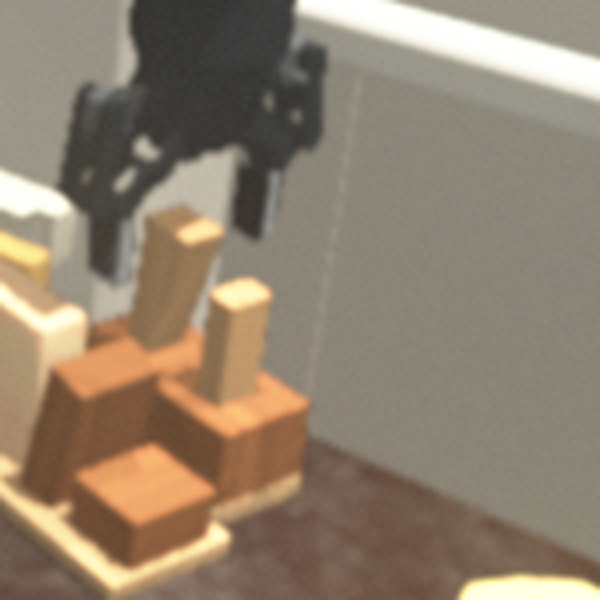

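Fingers straddle the wedge: tips at crop (108,278) and (255,237), head at (185,225). I'll close on it.

>>> move_arm --increments '[0, 1, 0, 0, 0.5, 0, 0, 0, 0, 0, 0, 0, 0, 0, 0, 0, 0, 0, 0, 0, 0, 0, 0, 0, 0, 0, 0, 0, 0, 0, 0, 0, 0, 0, 0, 0, 0, 0, 0, 0]'

```text
time: 3.25
tool_pos: [0.3814, -0.4201, 0.1011]
tool_rot: [0.001, 0.866, 0.5, 0.0]
contact_force: [0.2, 0.2, 2.7]
gripper_width: 0.297
grasp_force: 61.1
```

>>> move_arm --increments '[0, 0, -10, 0, 0, 0, 0, -20, 0, 0, 0, 0, -25, 0, 0, 0, 0, -25, 0, 0, 0, 0, -25, 0, 0, 0, 0, -15, 0, 0, 0, 0, 0, 0, 0, 0, 0, 0, 0, 0]'

```text
time: 3.92
tool_pos: [0.3813, -0.4199, 0.2211]
tool_rot: [0.001, 0.866, 0.5, 0.0]
contact_force: [-0.9, -0.3, -1.6]
gripper_width: 0.295
grasp_force: 60.7
```

```bash
python3 to.py .3798 -.4197 .2; python3 - <<'E'
from h import *
a=grab('scene','scene3')['image'];b=grab('top','top3')['image']
cv2.imwrite('pics/c6.png',np.hstack([cv2.resize(a[100:280,380:540],None,fx=3,fy=3,interpolation=cv2.INTER_CUBIC),cv2.resize(b[120:300,340:440],None,fx=3,fy=3,interpolation=cv2.INTER_CUBIC)]))
E
```

```text
t 3.9167 pos [ 381.27 -419.92  221.06] shift mm [-0.52 -1.41 21.05] spin rad -0.000 zaxis [ 0. -0. -1.] q [-0.96 -0.08  1.76 -0.    1.46 -0.44] F [-0.9  -0.26 -1.59] w 0.2949928243349565 eff1 0.018213309813290834
```

View pics/c6.png

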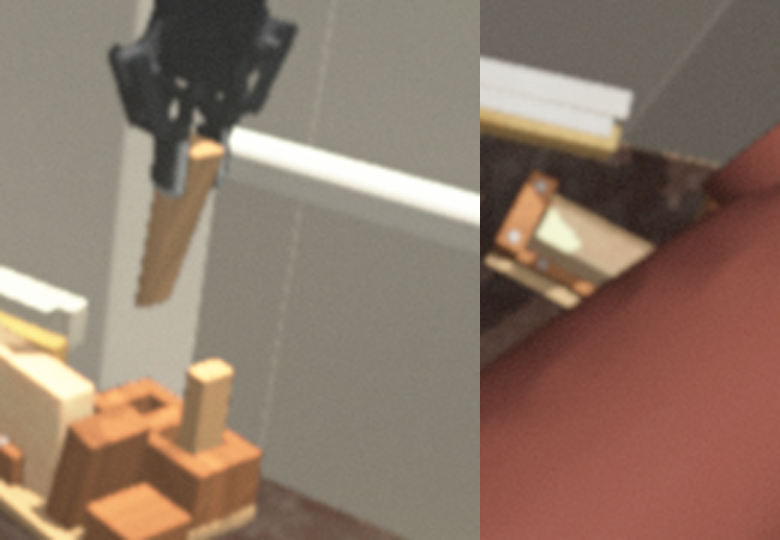

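```bash
cat > wp.py <<'E'
from h import *
p=np.load('pose.npy');a=p[2];Rz=np.array([[np.cos(a),-np.sin(a),0],[np.sin(a),np.cos(a),0],[0,0,1]])
# wedge verts in wedge frame, relative to head centre (0,12,120)
Vt={'thin-+':(13,-4,0),'thin++':(13,4,0),'thin+-':(-13,4,0),'head+-':(13,-4,120),'head++':(13,28,120),'head-+':(-13,28,120),'head--':(-13,-4,120)}
def pts(tcp,tilt,dy=0,dx=0,dz=.029,roll=0):
    R=Rotation.from_euler('xy',[tilt,roll],degrees=True).as_matrix()
    return {k:np.array(tcp)+Rz@(R@(np.array(v)-[0,12,120])/1e3+[dx,dy,dz]) for k,v in Vt.items()}
E
python3 - <<'E'
from wp import *
for t in(-5,0,5):
    q=pts([.3813,-.4199,.2211],t)
    print(t,{k:((proj('scene3',v)-[380,100])*3+1).round().tolist() for k,v in q.items()})
E
```

```text
-5 {'thin-+': [127.0, 303.0], 'thin++': [135.0, 309.0], 'thin+-': [164.0, 300.0], 'head+-': [157.0, 140.0], 'head++': [192.0, 161.0], 'head-+': [224.0, 152.0], 'head--': [188.0, 132.0]}
0 {'thin-+': [137.0, 312.0], 'thin++': [145.0, 317.0], 'thin+-': [175.0, 308.0], 'head+-': [156.0, 142.0], 'head++': [193.0, 158.0], 'head-+': [224.0, 150.0], 'head--': [187.0, 134.0]}
5 {'thin-+': [148.0, 320.0], 'thin++': [156.0, 324.0], 'thin+-': [186.0, 314.0], 'head+-': [156.0, 144.0], 'head++': [193.0, 156.0], 'head-+': [224.0, 148.0], 'head--': [187.0, 136.0]}
```

```bash
python3 - <<'E'
from wp import *
from scipy.optimize import least_squares
np.set_printoptions(precision=2,suppress=True)
im=cv2.imread('pics/scene3.png').astype(int)
m=((im[:,:,2]-im[:,:,0])>25).astype(np.uint8)
n,l,st,c=cv2.connectedComponentsWithStats(m[100:215,400:480])
k=1+np.argmax(st[1:,4]);print(st[k]);L=np.zeros((400,640),np.uint8);L[100:215,400:480]=(l==k)
for v in range(145,205,4):
    x=np.where(L[v])[0]; print(v,x.min() if len(x) else None,x.max() if len(x) else None,end=' | ')
np.save('L.npy',L)
# fit tilt,dy,roll by silhouette IoU
from scipy.optimize import minimize
rows=slice(166,215)
def cost(t):
    q=pts([.3813,-.4199,.2211],t[0],t[1]/1e3,t[3]/1e3,t[4]/1e3,roll=t[2]);P=np.array([proj('scene3',v) for v in q.values()])
    M=np.zeros((400*4,640*4),np.uint8);cv2.fillConvexPoly(M,cv2.convexHull(((P+.5)*4).round().astype(np.int32)),1)
    M=cv2.resize(M.astype(np.float32),(640,400),interpolation=cv2.INTER_AREA)
    return np.abs(M-L)[rows].sum()+np.abs(M-L)[145:166,453:].sum()+.05*(t[1]**2+t[3]**2+(t[4]-29)**2+t[2]**2)
for t0 in(-5,0):
    s=minimize(cost,[t0,0,0,0,29],method='Nelder-Mead',options=dict(initial_simplex=np.array([[t0,0,0,0,29]]+[[t0+4,0,0,0,29],[t0,3,0,0,29],[t0,0,4,0,29],[t0,0,0,3,29],[t0,0,0,0,32]],float),maxiter=400))
    print(s.x,s.fun,'zero-tilt cost',cost([0,0,0,0,29]))
E
```

```text
[ 22  44  33  63 836]
145 443 448 | 149 443 454 | 153 443 453 | 157 442 451 | 161 442 450 | 165 430 449 | 169 429 448 | 173 429 446 | 177 428 444 | 181 427 443 | 185 427 442 | 189 426 441 | 193 426 439 | 197 425 437 | 201 424 435 | [-3.04  0.49  0.16 -0.37 29.08] 39.645342731731624 zero-tilt cost 126.125
[-2.28  1.03 -0.39  0.4  30.24] 40.02067635725071 zero-tilt cost 126.125
```

```bash
cat >> fit.py <<'E'
print('-----')
obs0=obs
D=.003
def run(sel,name):
    def r(q):
        out=[]
        for o,m in obs0:
            if o[0]!=sel and sel!='all':continue
            if o[0]=='top0' and abs(m[0])==25:continue
            m=np.array(m)/1e3
            if abs(m[0])==.014:m[1]+=D
            out.append(proj(o[0],V([q[0],q[1],q[2],0,0],m))-o[1:])
        return np.ravel(out)
    s=least_squares(r,p[:3],x_scale=.01,loss='soft_l1');q=s.x
    print(name,q,'yaw',np.degrees(q[2]),'gap',V([*q,0,0],[0,.049,.024]));print(r(q).reshape(-1,2).round(1).tolist());return q
run('all','all');run('scene0','scene');run('top0','top')
E
python3 fit.py | sed -n '/-----/,$p'
```

```text
-----
all [ 0.3408 -0.3449 -3.6573] yaw -209.55017742765213 gap [ 0.3166 -0.3876  0.024 ]
[[-2.3, -0.1], [-0.6, -1.0], [-1.2, -0.1], [0.3, 0.2], [-1.0, 0.6], [-1.9, 1.4], [-2.1, -2.2], [-0.3, -1.0], [1.3, 0.9], [1.9, 1.2], [2.1, 0.2], [0.9, 0.1], [-0.7, 0.4], [0.4, -0.4], [3.3, -0.2], [0.3, -0.0]]
scene [ 0.3405 -0.3444 -3.6517] yaw -209.22790681511975 gap [ 0.3166 -0.3871  0.024 ]
[[-2.8, 0.1], [-0.5, -1.1], [-1.1, -0.2], [0.2, 0.0], [-0.8, -0.9], [0.7, 0.9], [1.6, 1.2], [1.9, 0.1], [0.2, -0.0]]
top [ 0.3408 -0.3457 -3.6594] yaw -209.66810579654745 gap [ 0.3166 -0.3883  0.024 ]
[[-0.7, 0.5], [-1.7, 1.5], [-1.9, -2.2], [1.3, -0.0], [-0.3, 0.3], [0.8, -0.4], [3.7, -0.2]]
```

```bash
python3 - <<'E'
import numpy as np;np.save('pose.npy',np.array([.3408,-.3449,-3.6573,.003,0]))
E
python3 to.py .3067 -.4054 .215
```

```text
t 4.0167 pos [ 380.52 -418.87  218.38] shift mm [-25.21 -70.67   3.55] spin rad -0.007 zaxis [-0.  0. -1.] q [-0.96 -0.08  1.76 -0.    1.46 -0.44] F [-0.03  1.03 -0.36] w 0.2932793164728158 eff1 0.00990449421806261
```

>>> move_arm --increments '[-3, -10, 0, -0.007, 0, -5, -14, 0, 0, 0, -6, -16, 0, 0, 0, -6, -16, 0, 0, 0, -4, -11, 0, 0, 0, -1, -4, 0, 0, 0, 0, 0, 0, 0, 0, 0, 0, 0, 0, 0]'

```text
time: 4.68
tool_pos: [0.307, -0.4062, 0.22]
tool_rot: [-0.0, 0.864, 0.503, 0.0]
contact_force: [-0.8, -0.1, -1.1]
gripper_width: 0.295
grasp_force: 60.6
```

```bash
python3 to.py .3067 -.4054 .215; python3 - <<'E'
from h import *
a=grab('scene','scene4')['image']
cv2.imwrite('pics/c7.png',cv2.resize(a[130:290,370:490],None,fx=3.75,fy=3.75,interpolation=cv2.INTER_CUBIC))
print(manip.state()['tool_pos'])
E
```

```text
t 4.6833 pos [ 307.02 -406.24  220.02] shift mm [ 0.57 -0.69  5.02] spin rad -0.001 zaxis [ 0.  0. -1.] q [-1.07 -0.22  1.89  0.    1.47 -0.55] F [-0.79 -0.06 -1.1 ] w 0.29471582581728284 eff1 -0.30895681120455265
[ 0.30730977 -0.40633581  0.22014838]
```

View pics/c7.png

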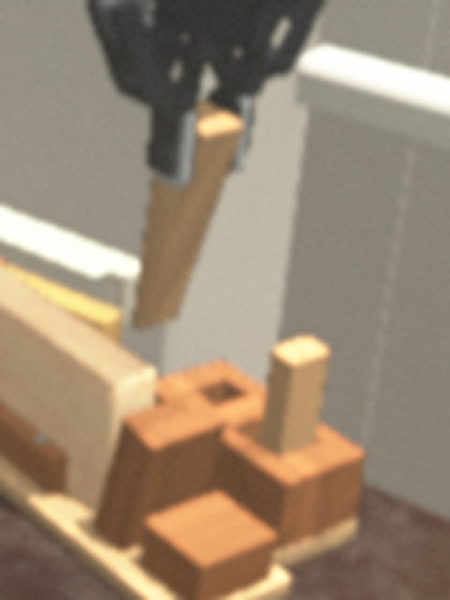

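```bash
python3 - <<'E'
from wp import *
np.set_printoptions(precision=1,suppress=True)
inv=lambda w:(Rz.T@(w-np.r_[p[:2],0]))*1e3
U=lambda x,y,z:inv(atz('scene4',370+(x+.5)/3.75-.5,130+(y+.5)/3.75-.5,z))
print('block end -x',U(156,369,.096),'+x',U(112,384,.096))
print('cheek top +x',U(125,428,.092),'right +x,+y back',U(228,425,.092), 'cheek low face foot +x z12',U(95,530,.012))
print('thin ++',U(140,328,.129),'+-',U(178,318,.129),'-+',U(133,325,.129))
print('head ++',U(198,138,.249),'-+',U(242,122,.249))
q=pts([.3070,-.4060,.2198],-2.7,.0007)
print({k:((proj('scene4',v)-[370,130])*3.75+1.4).round().tolist() for k,v in q.items()})
print({k:inv(v) for k,v in q.items() if 'thin' in k})
E
```

```text
block end -x [-13.9  44.4  96. ] +x [15.1 44.1 96. ]
cheek top +x [32.  75.2 92. ] right +x,+y back [-13.4  99.8  92. ] cheek low face foot +x z12 [24.2 51.  12. ]
thin ++ [  5.2  50.2 129. ] +- [-18.   52.3 129. ] -+ [  6.2  46.  129. ]
head ++ [ 14.6  86.6 249. ] -+ [-15.2  83.3 249. ]
{'thin-+': [128.0, 329.0], 'thin++': [138.0, 337.0], 'thin+-': [178.0, 323.0], 'head+-': [156.0, 112.0], 'head++': [202.0, 139.0], 'head-+': [244.0, 127.0], 'head--': [198.0, 101.0]}
{'thin-+': array([ 12.3,  48.9, 129.7]), 'thin++': array([ 12.3,  56.9, 129.3]), 'thin+-': array([-13.7,  56.9, 129.3])}
```

```bash
cat > sil.py <<'E'
from wp import *
from scipy.optimize import minimize
np.set_printoptions(precision=2,suppress=True)
inv=lambda w:(Rz.T@(w-np.r_[p[:2],0]))*1e3
def silfit(fn,tcp,box,rows,headrows,headcol):
    im=cv2.imread(f'pics/{fn}.png').astype(int);y0,y1,x0,x1=box
    m=((im[:,:,2]-im[:,:,0])>25).astype(np.uint8);n,l,st,c=cv2.connectedComponentsWithStats(m[y0:y1,x0:x1])
    k=1+np.argmax(st[1:,4]);L=np.zeros((400,640),np.uint8);L[y0:y1,x0:x1]=(l==k);print('comp',st[k]+[x0,y0,0,0,0])
    def cost(t):
        q=pts(tcp,t[0],t[1]/1e3,t[3]/1e3,t[4]/1e3,roll=t[2]);P=np.array([proj(fn,v) for v in q.values()])
        M=np.zeros((1600,2560),np.uint8);cv2.fillConvexPoly(M,cv2.convexHull(((P+.5)*4).round().astype(np.int32)),1)
        M=cv2.resize(M.astype(np.float32),(640,400),interpolation=cv2.INTER_AREA);E=np.abs(M-L)
        return E[rows].sum()+E[headrows,headcol:].sum()+.1*(t[1]**2+t[3]**2+(t[4]-29)**2+t[2]**2)
    b=None
    for t0 in(-5,-2):
        x=np.array([t0,0,0,0,29.]);sx=np.vstack([x,x+np.diag([4,3,3,3,3.])])
        s=minimize(cost,x,method='Nelder-Mead',options=dict(initial_simplex=sx,maxiter=500));print('tilt dy roll dx dz',s.x,s.fun)
        if b is None or s.fun<b.fun:b=s
    t=b.x;q=pts(tcp,t[0],t[1]/1e3,t[3]/1e3,t[4]/1e3,roll=t[2]);print({k:inv(v) for k,v in q.items()})
E
python3 - <<'E'
from sil import *
silfit('scene4',[.3070,-.4060,.2200],(150,222,402,445),slice(180,222),slice(157,180),424)
W=lambda x,y,z:((proj('scene4',Rz@(np.array([x,y,z])/1e3)+np.r_[p[:2],0])-[370,130])*3.75+1.4).round().tolist()
print('cheek',W(25,66.6,92),W(-25,66.6,92),W(25,53,24),W(25,50.6,12))
print('block',W(14,48,96),W(-14,48,96),W(14,48,30))
print('base',W(37,131,12),W(-37,131,12),W(37,131,0))
E
```

```text
comp [402 157  34  65 978]
tilt dy roll dx dz [-3.34  0.34  0.86 -1.05 30.  ] 112.7308925051387
tilt dy roll dx dz [-2.47  1.07  0.03 -0.68 31.71] 108.01820325626997
{'thin-+': array([ 11.53,  49.74, 132.5 ]), 'thin++': array([ 11.53,  57.74, 132.15]), 'thin+-': array([-14.47,  57.74, 132.17]), 'head+-': array([ 11.59,  54.91, 252.39]), 'head++': array([ 11.59,  86.88, 251.01]), 'head-+': array([-14.41,  86.88, 251.02]), 'head--': array([-14.41,  54.91, 252.4 ])}
cheek [125.0, 416.0] [200.0, 389.0] [98.0, 514.0] [93.0, 530.0]
block [119.0, 387.0] [161.0, 372.0] [109.0, 493.0]
base [178.0, 620.0] [288.0, 572.0] [175.0, 639.0]
```

>>> move_arm --increments '[1, -1.5, 10, 0, 0, 0, 0, 15, 0, 0, 0, 0, 15, 0, 0, 0, 0, 10, 0, 0, 0, 0, 5, 0, 0, 0, 0, 0, 0, 0]'

```text
time: 5.23
tool_pos: [0.306, -0.4037, 0.1633]
tool_rot: [-0.002, 0.864, 0.503, 0.0]
contact_force: [0.2, -0.6, -0.4]
gripper_width: 0.293
grasp_force: 60.6
```

>>> move_arm --increments '[0, 0, 4, 0, 0, 0, 0, 4, 0, 0, 0, 0, 3, 0, 0, 0, 0, 0, 0, 0]'

```text
time: 5.57
tool_pos: [0.3062, -0.4046, 0.154]
tool_rot: [-0.0, 0.864, 0.503, 0.0]
contact_force: [-0.2, 0.4, -1.1]
gripper_width: 0.29
grasp_force: 60.6
```

>>> move_arm --increments '[0, 0, 3, 0, 0, 0, 0, 3, 0, 0, 0, 0, 0, 0, 0]'

```text
time: 5.82
tool_pos: [0.3061, -0.4044, 0.1477]
tool_rot: [-0.0, 0.864, 0.503, 0.0]
contact_force: [-0.0, 0.3, -1.0]
gripper_width: 0.296
grasp_force: 60.6
```

>>> move_arm --increments '[0, 0, 3, 0, 0, 0, 0, 0, 0, 0]'

```text
time: 5.98
tool_pos: [0.3062, -0.4045, 0.1448]
tool_rot: [-0.0, 0.864, 0.503, 0.0]
contact_force: [-0.9, -0.4, -0.8]
gripper_width: 0.295
grasp_force: 60.7
```

>>> move_arm --increments '[0, 0, 3, 0, 0, 0, 0, 0, 0, 0]'

```text
time: 6.15
tool_pos: [0.3066, -0.4043, 0.142]
tool_rot: [-0.0, 0.864, 0.503, 0.001]
contact_force: [1.4, 1.5, 0.0]
gripper_width: 0.297
grasp_force: 60.9
```

>>> move_arm --increments '[1, 0, 3, 0, 0, 0, 0, 0, 0, 0]'

```text
time: 6.32
tool_pos: [0.3071, -0.4037, 0.1392]
tool_rot: [0.0, 0.864, 0.503, 0.0]
contact_force: [2.6, 2.3, 0.9]
gripper_width: 0.298
grasp_force: 61.0
```

>>> move_arm --increments '[0.5, 0, 2, 0, 0, 0, 0, 0, 0, 0, 0, 0, 0, 0, 0]'

```text
time: 6.57
tool_pos: [0.3074, -0.4035, 0.1376]
tool_rot: [0.0, 0.864, 0.503, 0.0]
contact_force: [2.8, 1.9, 2.4]
gripper_width: 0.294
grasp_force: 61.2
```

>>> move_arm --increments '[0, 0, 0, 0, 0.36, 0, 0, 0, 0, 0.4, 0, 0, 0, 0, 0.45, 0, 0, 0, 0, 0.6, 0, 0, 0, 0, 0.6, 0, 0, 0, 0, 0.6]'

```text
time: 7.07
tool_pos: [0.3068, -0.4035, 0.1372]
tool_rot: [-0.0, 0.864, 0.503, -0.0]
contact_force: [0.6, 0.6, 0.0]
gripper_width: 0.602
grasp_force: 0.0
```

```bash
python3 - <<'E'
from sil import *
s=manip.state();print(s['tool_pos'],s['contact_force'],s['gripper_width'])
im=grab('scene','scene5')['image']
m=((im[:,:,2].astype(int)-im[:,:,0])>25)
W=lambda x,y,z:proj('scene5',Rz@(np.array([x,y,z])/1e3)+np.r_[p[:2],0]).round(1).tolist()
for h in(24,34,40,46):print(h,'head ++',W(13,49+(h-24)/5+28,h+120),'-+',W(-13,49+(h-24)/5+28,h+120),'+-',W(13,49+(h-24)/5-4,h+120),'--',W(-13,49+(h-24)/5-4,h+120))
for v in range(184,226,3):
    x=np.where(m[v,395:445])[0]+395;print(v,x.min() if len(x) else 0,x.max() if len(x) else 0,len(x),end=' | ')
E
```

```text
[ 0.31 -0.4   0.14] [0.65 0.64 0.04] 0.6017511925152499
24 head ++ [413.9, 217.3] -+ [424.7, 213.6] +- [402.6, 210.1] -- [413.2, 206.6]
34 head ++ [415.2, 212.9] -+ [426.0, 209.3] +- [403.7, 205.8] -- [414.4, 202.4]
40 head ++ [415.9, 210.3] -+ [426.8, 206.7] +- [404.4, 203.2] -- [415.1, 199.8]
46 head ++ [416.6, 207.7] -+ [427.6, 204.1] +- [405.1, 200.6] -- [415.8, 197.2]
184 0 0 0 | 187 423 423 1 | 190 424 424 1 | 193 0 0 0 | 196 0 0 0 | 199 417 439 2 | 202 397 421 9 | 205 411 444 15 | 208 395 439 19 | 211 395 440 23 | 214 395 438 24 | 217 395 440 25 | 220 395 444 30 | 223 395 444 39 |
```

>>> move_arm --increments '[0, 0, -10, 0, 0.6, 0, 0, -20, 0, 0.6, 0, 0, -20, 0, 0.6, 0, 0, -20, 0, 0.6, 0, 0, 0, 0, 0.3, 0, 0, 0, 0, 0, 0, 0, 0, 0, 0, 0, 0, 0, 0, 0]'

```text
time: 7.78
tool_pos: [0.3066, -0.4027, 0.2058]
tool_rot: [-0.001, 0.864, 0.503, 0.0]
contact_force: [-0.5, -0.4, -0.3]
gripper_width: 0.037
grasp_force: 0.0
```

```bash
python3 - <<'E'
from sil import *
s=manip.state();print(s['tool_pos']*1e3,inv(s['tool_pos']),s['contact_force'],s['gripper_width'])
im=grab('scene','scene6')['image']
cv2.imwrite('pics/c8.png',cv2.resize(im[130:280,370:480],None,fx=4,fy=4,interpolation=cv2.INTER_CUBIC))
W=lambda x,y,z:((proj('scene6',Rz@(np.array([x,y,z])/1e3)+np.r_[p[:2],0])-[370,130])*4+1.5).round().tolist()
for h in(36,40,44):print(h,'head ++',W(13,49+(h-24)/5+28,h+120),'-+',W(-13,49+(h-24)/5+28,h+120),'+-',W(13,49+(h-24)/5-4,h+120),'--',W(-13,49+(h-24)/5-4,h+120))
E
```

```text
[ 306.55 -402.69  205.79] [  1.3   67.16 205.79] [-0.45 -0.35 -0.32] 0.037143748043767834
36 head ++ [183.0, 330.0] -+ [227.0, 315.0] +- [137.0, 301.0] -- [180.0, 288.0]
40 head ++ [185.0, 323.0] -+ [229.0, 308.0] +- [139.0, 294.0] -- [182.0, 281.0]
44 head ++ [187.0, 316.0] -+ [231.0, 301.0] +- [141.0, 287.0] -- [184.0, 274.0]
```

View pics/c8.png

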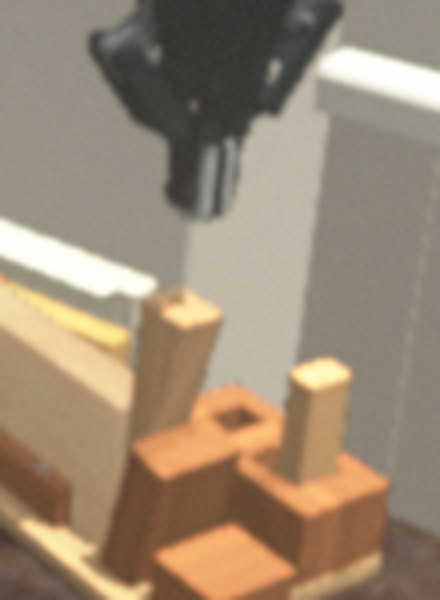

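The wedge stands upright in the gap: head corners at crop (143,300), (183,290), (224,312) and (182,328), with the origin about 13 mm above home. Next I'll press it down with shut fingers.

>>> move_arm --increments '[4.5, 1.3, 10, 0, 0, 0, 0, 15, 0, 0, 0, 0, 10, 0, 0, 0, 0, 6, 0, 0, 0, 0, 0, 0, 0]'

```text
time: 8.25
tool_pos: [0.3096, -0.3987, 0.1634]
tool_rot: [-0.002, 0.864, 0.503, 0.0]
contact_force: [-0.6, 0.4, -0.4]
gripper_width: -0.001
grasp_force: 0.0
```

>>> move_arm --increments '[0, 0, 2, 0, 0, 0, 0, 2, 0, 0, 0, 0, 2, 0, 0, 0, 0, 0, 0, 0]'

```text
time: 8.58
tool_pos: [0.3103, -0.4003, 0.1604]
tool_rot: [0.0, 0.864, 0.503, -0.0]
contact_force: [0.7, -0.4, -0.1]
gripper_width: 0.0
grasp_force: 0.0
```

>>> move_arm --increments '[0, 0, 2, 0, 0, 0, 0, 2, 0, 0, 0, 0, 0, 0, 0]'

```text
time: 8.83
tool_pos: [0.3103, -0.4001, 0.1561]
tool_rot: [-0.0, 0.864, 0.503, -0.0]
contact_force: [-0.3, -0.6, -0.3]
gripper_width: 0.001
grasp_force: 0.0
```

>>> move_arm --increments '[0, 0, 2, 0, 0, 0, 0, 2, 0, 0, 0, 0, 0, 0, 0]'

```text
time: 9.08
tool_pos: [0.3106, -0.4001, 0.1524]
tool_rot: [0.0, 0.864, 0.503, 0.0]
contact_force: [0.7, 0.5, 1.4]
gripper_width: 0.003
grasp_force: 1.0
```

>>> move_arm --increments '[0, 0, 2, 0, 0, 0, 0, 0, 0, 0]'

```text
time: 9.25
tool_pos: [0.3105, -0.4, 0.1502]
tool_rot: [-0.0, 0.864, 0.503, 0.0]
contact_force: [0.9, 1.7, 3.2]
gripper_width: 0.001
grasp_force: 1.4
```

>>> move_arm --increments '[0, 0, 2, 0, 0, 0, 0, 0, 0, 0]'

```text
time: 9.42
tool_pos: [0.3107, -0.4001, 0.1486]
tool_rot: [0.0, 0.864, 0.503, 0.0]
contact_force: [0.7, 2.5, 3.8]
gripper_width: -0.004
grasp_force: 1.9
```

>>> move_arm --increments '[0, 0, 2, 0, 0, 0, 0, 0, 0, 0]'

```text
time: 9.58
tool_pos: [0.3114, -0.4002, 0.1478]
tool_rot: [0.001, 0.864, 0.503, 0.001]
contact_force: [2.3, 4.3, 8.2]
gripper_width: -0.002
grasp_force: 4.3
```

>>> move_arm --increments '[0, 0, 1, 0, 0, 0, 0, 0, 0, 0]'

```text
time: 9.75
tool_pos: [0.3117, -0.4003, 0.1476]
tool_rot: [0.001, 0.864, 0.503, 0.001]
contact_force: [2.5, 5.3, 12.6]
gripper_width: 0.003
grasp_force: 5.8
```

>>> move_arm --increments '[0, 0, 1, 0, 0, 0, 0, 0, 0, 0]'

```text
time: 9.92
tool_pos: [0.312, -0.4005, 0.1473]
tool_rot: [0.001, 0.864, 0.503, 0.001]
contact_force: [2.9, 6.5, 14.6]
gripper_width: -0.002
grasp_force: 7.1
```

>>> move_arm --increments '[0.7, 0, 1, 0, 0, 0, 0, 0, 0, 0]'

```text
time: 10.08
tool_pos: [0.3124, -0.4001, 0.1462]
tool_rot: [0.002, 0.864, 0.503, 0.001]
contact_force: [2.3, 5.1, 13.5]
gripper_width: -0.001
grasp_force: 6.5
```

>>> move_arm --increments '[0.7, 0, 1, 0, 0, 0, 0, 0, 0, 0]'

```text
time: 10.25
tool_pos: [0.3126, -0.3994, 0.1447]
tool_rot: [0.002, 0.864, 0.503, 0.001]
contact_force: [2.8, 5.0, 11.9]
gripper_width: -0.001
grasp_force: 5.9
```

>>> move_arm --increments '[0, 0, 1, 0, 0, 0, 0, 0, 0, 0, 0, 0, 0, 0, 0]'

```text
time: 10.5
tool_pos: [0.3128, -0.3995, 0.1444]
tool_rot: [0.002, 0.864, 0.503, 0.001]
contact_force: [3.1, 6.9, 13.7]
gripper_width: -0.003
grasp_force: 7.0
```

>>> move_arm --increments '[0.5, 0, 1, 0, 0, 0, 0, 0, 0, 0]'

```text
time: 10.67
tool_pos: [0.3132, -0.3993, 0.1436]
tool_rot: [0.002, 0.864, 0.503, 0.001]
contact_force: [3.9, 5.7, 14.2]
gripper_width: -0.0
grasp_force: 7.0
```

>>> move_arm --increments '[0.5, 0, 1, 0, 0, 0, 0, 0, 0, 0]'

```text
time: 10.83
tool_pos: [0.3134, -0.3993, 0.1433]
tool_rot: [0.002, 0.864, 0.503, 0.001]
contact_force: [1.7, 6.8, 17.2]
gripper_width: 0.001
grasp_force: 8.4
```

>>> move_arm --increments '[0.3, 0, 1, 0, 0, 0, 0, 0, 0, 0, 0, 0, 0, 0, 0]'

```text
time: 11.08
tool_pos: [0.3136, -0.3993, 0.1432]
tool_rot: [0.003, 0.864, 0.503, 0.001]
contact_force: [0.2, 6.7, 20.3]
gripper_width: 0.001
grasp_force: 10.1
```

>>> move_arm --increments '[0, 0, 1, 0, 0, 0, 0, 0, 0, 0, 0, 0, 0, 0, 0]'

```text
time: 11.33
tool_pos: [0.3137, -0.3995, 0.1431]
tool_rot: [0.003, 0.864, 0.503, 0.001]
contact_force: [0.1, 8.9, 23.9]
gripper_width: -0.0
grasp_force: 11.9
```

>>> move_arm --increments '[0.4, 0, 1, 0, 0, 0, 0, 0, 0, 0, 0, 0, 0, 0, 0]'

```text
time: 11.58
tool_pos: [0.3139, -0.3995, 0.143]
tool_rot: [0.003, 0.864, 0.503, 0.001]
contact_force: [-1.6, 8.8, 27.7]
gripper_width: -0.001
grasp_force: 13.5
```

>>> move_arm --increments '[0.4, 0, 1, 0, 0, 0, 0, 0, 0, 0, 0, 0, 0, 0, 0]'

```text
time: 11.83
tool_pos: [0.3141, -0.3997, 0.1429]
tool_rot: [0.004, 0.864, 0.503, 0.0]
contact_force: [-3.0, 9.9, 31.4]
gripper_width: 0.002
grasp_force: 15.1
```

>>> move_arm --increments '[0, 0, -4, 0, 0, 0, 0, -6, 0, 0, 0, 0, -10, 0, 0, 0, 0, -20, 0, 0, 0, 0, -20, 0, 0, 0, 0, 0, 0, 0, 0, 0, 0, 0, 0]'

```text
time: 12.42
tool_pos: [0.3121, -0.3976, 0.196]
tool_rot: [0.001, 0.864, 0.503, -0.0]
contact_force: [-0.2, -0.0, 0.1]
gripper_width: -0.003
grasp_force: 0.0
```

```bash
cat > chk.py <<'E'
from sil import *
import sys
fn=sys.argv[1];im=grab('scene',fn)['image'].astype(int)
s=manip.state();print(s['time'],s['tool_pos']*1e3,s['contact_force'])
m=((im[:,:,2]-im[:,:,0])>25)
for v in range(195,240,3):
    x=np.where(m[v,398:436])[0]+398;print(v,x.min() if len(x) else 0,x.max() if len(x) else 0,len(x),end=' | ')
W=lambda x,y,z:proj(fn,Rz@(np.array([x,y,z])/1e3)+np.r_[p[:2],0])
L=im[...,2]-im[...,0]
# match head patch from scene6 (before pressing) to now
a=cv2.imread('pics/scene6.png');b=im.astype(np.uint8)
t=a[200:216,405:430];r=cv2.matchTemplate(b[190:235,395:440],t,cv2.TM_CCOEFF_NORMED);mx=cv2.minMaxLoc(r)
i,j=mx[3][1],mx[3][0];print('\nhead shift px',j+395-405,i+190-200,mx[1],'expected',[(W(0,49+12,144)-W(0,49+12+dd/5,144+dd)).round(1).tolist() for dd in(10,12.5,15)])
h=24
print('pred head corners',[W(sx*13,49+yy,144).round(1).tolist() for sx,yy in((1,28),(-1,28),(1,-4),(-1,-4))])
E
python3 chk.py scene7
```

```text
12.4667 [ 311.72 -396.9   194.57] [ 0.4  -0.15 -0.15]
195 398 398 1 | 198 404 429 4 | 201 408 430 4 | 204 399 430 14 | 207 399 431 20 | 210 398 435 30 | 213 398 431 30 | 216 398 428 29 | 219 398 424 27 | 222 398 433 32 | 225 398 435 36 | 228 398 435 38 | 231 398 435 38 | 234 398 435 38 | 237 398 435 38 | 
head shift px -1 5 0.9076365232467651 expected [[-1.2, 4.3], [-1.5, 5.4], [-1.8, 6.4]]
pred head corners [[413.9, 217.3], [424.7, 213.6], [402.6, 210.1], [413.2, 206.6]]
```

```bash
python3 - <<'E'
import cv2,numpy as np
a=cv2.imread('pics/scene6.png').astype(int);b=cv2.imread('pics/scene7.png').astype(int)
for r in(206,209,212,218,224):
    for im,rr,n in((a,r,'6'),(b,r+5,'7')):
        print(n,rr,(im[rr-1:rr+2,399:434,2]-im[rr-1:rr+2,399:434,0]).mean(0).astype(int).tolist())
A=a.astype(np.uint8)[:,:,:];B=b.astype(np.uint8)
f=lambda i:cv2.cvtColor(i,cv2.COLOR_BGR2GRAY)
M=np.float32([[1,0,-1],[0,1,5]]);
cc,M=cv2.findTransformECC(f(A)[200:228,403:428].copy(),f(B)[190:240,393:438].copy(),np.float32([[1,0,9],[0,1,15]]),cv2.MOTION_TRANSLATION,(3,100,1e-4),None,3)
print(cc,M[:,2]-[10,10])
# block shift between before/after, and base as reference
for box in((205,225,366,396),(262,285,405,440)):
    y0,y1,x0,x1=box
    cc,M=cv2.findTransformECC(f(A)[y0:y1,x0:x1].copy(),f(B)[y0-5:y1+5,x0-5:x1+5].copy(),np.float32([[1,0,5],[0,1,5]]),cv2.MOTION_TRANSLATION,(3,100,1e-4),None,3);print(cc,M[:,2]-5)
E
```

```text
6 206 [24, 25, 25, 26, 28, 34, 44, 55, 63, 67, 72, 85, 95, 93, 92, 93, 97, 95, 87, 85, 85, 85, 79, 72, 63, 48, 33, 25, 24, 25, 25, 24, 24, 25, 25]
7 211 [72, 62, 51, 37, 30, 34, 45, 58, 71, 90, 99, 99, 95, 93, 89, 86, 83, 85, 87, 85, 84, 78, 70, 62, 52, 41, 28, 24, 24, 24, 24, 25, 24, 25, 24]
6 209 [30, 27, 26, 28, 29, 34, 44, 54, 55, 56, 60, 73, 87, 94, 95, 93, 90, 88, 88, 91, 91, 93, 93, 92, 93, 84, 54, 32, 26, 25, 24, 25, 25, 24, 24]
7 214 [109, 109, 102, 70, 42, 39, 50, 55, 57, 64, 73, 82, 90, 94, 94, 87, 81, 79, 82, 83, 84, 84, 86, 88, 92, 77, 41, 25, 23, 25, 25, 24, 25, 24, 24]
6 212 [94, 88, 76, 50, 35, 37, 48, 54, 55, 56, 57, 58, 57, 57, 61, 69, 79, 82, 81, 76, 73, 71, 70, 70, 62, 45, 29, 25, 25, 25, 24, 25, 25, 25, 25]
7 217 [104, 98, 85, 59, 39, 43, 53, 55, 57, 56, 58, 59, 59, 60, 67, 78, 84, 86, 84, 79, 76, 73, 72, 68, 54, 36, 27, 24, 24, 25, 24, 25, 24, 24, 25]
6 218 [99, 97, 82, 55, 36, 44, 54, 55, 55, 57, 58, 58, 56, 56, 60, 65, 66, 65, 66, 67, 68, 66, 62, 46, 32, 25, 25, 25, 25, 24, 24, 25, 25, 24, 23]
7 223 [79, 80, 81, 78, 63, 55, 56, 57, 57, 58, 59, 58, 57, 58, 62, 64, 65, 67, 67, 67, 67, 65, 52, 36, 27, 25, 25, 25, 25, 24, 24, 24, 25, 25, 26]
6 224 [79, 79, 80, 83, 68, 57, 55, 56, 57, 57, 59, 57, 58, 62, 65, 66, 67, 68, 67, 65, 62, 48, 33, 25, 26, 25, 25, 28, 30, 32, 31, 28, 26, 25, 25]
7 229 [56, 64, 77, 76, 63, 56, 56, 57, 58, 58, 58, 58, 60, 63, 65, 66, 68, 67, 66, 67, 81, 103, 112, 120, 125, 125, 127, 129, 130, 132, 131, 129, 127, 120, 106]
0.9091440322294314 [-0.55686855  4.72646999]
0.9981912331099454 [0.39226103 0.2374649 ]
0.997615342720128 [0.02772903 0.01876783]
```

```bash
python3 - <<'E'
from sil import *
W=lambda x,y,z:proj('scene6',Rz@(np.array([x,y,z])/1e3)+np.r_[p[:2],0])
print('px per mm y at block end',W(14,46,60)-W(14,45,60),'edge pred',W(14,45,80),W(14,45,40),'stop end',W(14,-105,96),W(14,-105,60))
I={k:cv2.imread(f'pics/scene{k}.png').astype(int) for k in(0,1,3,4,6,7)}
for r in(222,228,234,240):
    for k in I:print(k,r,I[k][r-1:r+2,390:410].mean((0,2)).astype(int).tolist())
print('stop end')
for r in(206,210,215):
    for k in I:print(k,r,I[k][r-1:r+2,346:366].mean((0,2)).astype(int).tolist())
E
```

```text
px per mm y at block end [0.33 0.24] edge pred [399.62 239.13] [398.1  256.28] stop end [355.48 201.08] [354.96 215.62]
0 222 [252, 252, 252, 252, 252, 252, 251, 251, 251, 250, 245, 233, 213, 194, 172, 156, 147, 146, 145, 144]
1 222 [246, 246, 245, 245, 244, 244, 243, 242, 242, 240, 233, 218, 198, 181, 162, 149, 143, 141, 142, 140]
3 222 [246, 246, 245, 245, 244, 244, 244, 243, 242, 240, 233, 217, 199, 181, 162, 150, 143, 142, 140, 140]
4 222 [207, 206, 206, 206, 205, 205, 203, 202, 200, 197, 189, 173, 163, 154, 147, 144, 143, 142, 142, 142]
6 222 [207, 207, 206, 205, 206, 205, 205, 202, 200, 197, 192, 180, 162, 129, 109, 106, 108, 108, 110, 111]
7 222 [207, 208, 206, 207, 205, 204, 202, 200, 200, 197, 192, 180, 163, 133, 112, 107, 107, 109, 111, 114]
0 228 [144, 149, 156, 164, 176, 188, 199, 206, 209, 210, 210, 212, 211, 211, 210, 208, 207, 203, 199, 187]
1 228 [149, 160, 176, 193, 213, 230, 240, 245, 245, 246, 246, 245, 245, 244, 244, 243, 243, 241, 237, 229]
3 228 [149, 160, 177, 195, 213, 230, 240, 244, 246, 245, 246, 245, 245, 244, 243, 243, 243, 241, 237, 229]
4 228 [142, 146, 
[... 2712 characters left out ...]
2, 144]
7 210 [80, 81, 83, 86, 85, 87, 86, 86, 88, 101, 123, 130, 130, 132, 134, 135, 138, 140, 142, 146]
0 215 [84, 85, 90, 102, 111, 111, 110, 102, 96, 92, 106, 126, 135, 134, 135, 136, 137, 137, 138, 139]
1 215 [81, 81, 88, 97, 107, 107, 106, 99, 90, 90, 102, 122, 130, 131, 131, 131, 133, 131, 133, 135]
3 215 [81, 82, 88, 97, 106, 106, 105, 101, 91, 88, 102, 122, 129, 130, 131, 131, 133, 133, 134, 134]
4 215 [82, 81, 84, 86, 88, 87, 87, 85, 84, 89, 103, 123, 131, 131, 132, 133, 134, 135, 134, 136]
6 215 [81, 80, 83, 85, 86, 86, 87, 85, 85, 92, 110, 124, 131, 131, 132, 134, 133, 134, 133, 135]
7 215 [82, 82, 83, 86, 88, 86, 87, 85, 89, 104, 123, 130, 132, 133, 132, 133, 134, 135, 133, 135]
```

```bash
python3 -c "
from plant import manip
print(manip.job_done())"
```

```text
the job is handed in; nothing more can be done
None
```

The wedge stands upright in the gap at its home depth (fingertip at 143 mm on the head, 144 expected) and hardly moved under a 31 N push. The block slid about 2.5 to 3 mm towards the stop, the arm was clear, and I handed the job in at about 12.5 s; no verdict came back.

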